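# Lock the banding wheel with its sprung slide

## Robot

A 7-joint arm with a two-finger parallel gripper is mounted at the origin on the work surface. World frame = base frame: x ahead of the robot, y to its left, z up, the work surface at z = 0. Lengths are in m, angles in rad, forces in N, time in s.
With the tool pointing down it reaches from about 0.425 to 0.95 m from the base axis. Payload 4.7 kg.
Tool frame: the origin (TCP) lies at the very end of the fingers, on their centre line; the grasp point (between the pads) lies 19 mm behind it; z points along the fingers, y is the line along which they close (so a half turn about z gives the same grasp; the last joint's range is limited). The gripper opens to 87 mm and grips with 3 to 60 N. Pads are 19 mm wide; open, the fingers measure 117 mm over their backs; the gripper's body (75 mm by 190 mm) begins 51 mm behind the grasp point.
Start: joints at [1.144, 0.469, -0.049, 1.532, 0.024, 1.141, -0.082], TCP at [0.262, -0.622, 0.223] pointing down, gripper open.
Joint ranges: [-2.59, 2.59], [-0.33, 1.99], [-1.39, 1.29], [0.1, 2.45], [-1.04, 4.18], [0.21, 1.99], [-2.66, 2.66]. Speed limits (rad/s): [2.57, 2.57, 3.14, 3.14, 3.14, 3.14, 3.14].

## Interface

Orientations are given as a unit quaternion [x, y, z, w].
In Python, from plant import get_state, snapshot, sign_off, look_for, regions_of, pinpoint gives the robot as it stands.
- The arm moves only by the tool drive_tool, never from a script. Its argument "series" is a list of rows, each an object of numbers: "tx", "ty", "tz": the shift along the tool's x, y, z in mm; "turn": the turn about the tool's z in rad; "claw": the opening in per cent of the stroke, from 0 (shut) to 100 (fully open). A call has exactly 5 rows; each row is the pose to reach, as a shift and turn from the pose commanded when the call began, along the tool's axes at that moment; what a row does not reach only later rows make up. A row lasts 1/10 s, in which the tool goes at most 50 mm and 8.59 degrees, less where a joint would pass 70% of its speed; a pose out of reach is approached as far as the arm can. A call with a gripper value outside its range is refused whole. The fingers move at their own pace and stop on an object; "force" is the grip in N (left out, the last holds). Time passes only in rows, so rows that repeat a pose let the fingers close, or fill a call up. It gives the time, the measured TCP pose, the force, the opening and the grip force at its end, in the units of the state.
- get_state(): the state, without advancing time (a new reading comes with each control period).
- snapshot(name): name is "scene" or "top"; returns a dict with "frame" (420x560x3 uint8, blue, green, red), "depth" (420x560 float32, m along the optical axis (not along the pixel's ray), 0 where there is no reading), "intrinsics" (3x3 intrinsics, pixels), "k1" (the pictures are not rectified: a ray, as slopes to the right and down, at radius r is drawn at 1 + k1 r^2 times it, then the intrinsics apply), "R" (3x3) and "t" (3): a world point X has camera coordinates R X + t. Camera axes: x right, y down, z forward; pixel columns grow to the right and rows downward; lengths in m; the calibration is good to about 2 mm. A picture is of the moment at which its call begins.
- sign_off(): hands the job in; it is judged then, once.
Trained networks look in the newest picture that a camera, given by its name, has taken for a name from the list of things; names that differ only in an ending like _2 or _b are one class to them, and where a whole thing is asked for, a point or a joint stands for the part that bears it (a point fixed in the world has none). Each returns a list of dicts, best first, with "confidence" (0 to 1); they miss things now and then, are a little off and sometimes report something else, mostly with a low value. They report only what shows in the picture. A call takes as long as a camera call. They do not tell look-alikes from the thing itself.
- look_for(name, camera): "rect" ([left, top, width, height] in pixels, round what is visible of it).
- regions_of(name, camera): "region" (420x560 bool, what is visible of it) and "rect" ([left, top, width, height] in pixels, round what is visible of it).
- pinpoint(name, camera): "point" ([column, row] in pixels: a listed point, or the origin of a listed thing).
The state is a dict: "clock": time; "qpos": joint angles; "qd": joint speeds; "joint_torque": joint torques, N m; "ee_pos": TCP position; "tool_rot": TCP orientation; "wrist_force": force on the tool from outside, world axes, zero at the start; "wrist_torque": the same for the moment, N m; "width": finger opening in m; "grasp_force": force on a finger pad.
Only numpy, scipy, OpenCV 4.12 (cv2) and the standard library are available. Lean on these libraries where they do the work, as an engineer would, in place of code of your own. Each camera call takes 0.05 s, during which the arm holds its last target. There are 200 camera calls.

## Task

Lock the pottery banding wheel: with closed fingertips push the wooden bar of its sprung lock slide all the way in towards the wheel, then back away and let it spring back by itself until the stop pin catches it at its middle position. Only push the bar's outer face: do not grip the bar or reach behind it, and do not touch the stop pin's black knob. Leave the clay bowl on the wheel and everything lying around the table undisturbed, and finish clear of everything.

Things in the scene. Friction and masses are not known exactly. Their poses are not given: they have to be found in the camera images.
- wheel: banding wheel fixed to the table. Origin on the table (z = 0) below the centre of the push bar's outer face when the slide is fully out; x axis = push direction (level, towards the wheel), z up. The round wooden wheel head, 180 mm in diameter, top 75 mm above the table, is centred at x = 230 mm. A steel guide plate for the slide, 70 mm wide, 15 mm high, runs from x = 35 to 175 mm
- lock_slide (a joint): travel of the slide along wheel's +x, in m: 0 fully out (start), 0.030 middle position, held by the stop pin, 0.048 fully in, hard end stop. A spring pushes it out with 3 N at 0 and 7 N at 0.048; a ramped tooth on it adds up to about 2 N while it lifts the pin, between about 0.005 and 0.022. The tooth has passed the pin at about 0.031
- push_face (a point): centre of the push bar's outer face, 40 mm above the table, moving with the slide; axes as wheel's (x = push direction). The bar is an upright dark wooden plate with a steel backing, 90 mm wide (y), 16 mm thick (x), from 18 to 63 mm above the table. Nothing stands straight out from the face for 100 mm
- stop_pin (a joint): rise of the upright steel stop pin, in m: 0 down (at the start, and once it has dropped behind the slide's tooth); the tooth lifts it about 0.009 in passing, a light spring pushes it down. It runs in an aluminium bridge over the slide at wheel's x = 115 mm (22 mm along x, 57 mm wide, top 55 mm above the table)
- pin_knob (a point): top centre of the black knob, 20 mm in diameter, on top of the stop pin; on the vertical line at x = 115 mm, y = 0 of wheel, its top 74 mm above the table (83 mm with the pin lifted). Not to be touched
- bar_back (a point): centre of the back face of the steel backing, 6 mm thick, on the far (wheel) side of the push bar; 16 mm beyond push_face. Fingers must not press on it
- bowl: open raw-clay bowl, 110 mm across the rim, 60 mm high, loose on the wheel head; origin at the centre of its underside
- paddle: wooden paddle lying on the table to the right of the guide (wheel's -y), about 190 x 55 x 12 mm, along its x axis; origin under its middle
- rib: flat wooden rib, 110 x 45 x 8 mm, lying on the table to the left of the guide (wheel's +y); origin under its centre
- slip_jar: amber jar with a white cap, 60 mm in diameter, 75 mm high, standing on the table left of the push bar (wheel's +y); origin under its centre
- clay: brown block of clay, 130 x 100 x 80 mm, on a side of the table; origin under its centre
- water_bowl: white ceramic bowl, 120 mm across, 50 mm high, on a side of the table; origin under its centre
- brush: brush lying on a side of the table; origin under its middle
- scraper: steel scraper with a wooden handle, 150 mm long, 50 mm wide, 16 mm high, lying on a side of the table; origin under its handle's inner end
There are look-alikes about, which are no part of the job. What is shaped like the bowl but green, orange or purple is not meant.

How it is judged:
By the outcome, as a careful person would: the job done as asked, in the order asked, and still so for the second after the job is handed in, with the robot touching nothing.
It also fails if it takes over 35 s, if anything falls off the work surface, if the arm or the gripper's body presses on something with over 40 N, if the wrist force passes 120 N, or if a joint passes its speed limit or range.

## Working session

There is one attempt and no reset: what is moved stays moved. The work goes in short steps, Python scripts to look and compute and a tool call to move; the robot and the scene stay as the last step left them, time stands still between calls to the robot, and variables do not carry over. Pictures are saved under pics/ and viewed, at most 10 in all, crops included, and the job is handed in when it is done.

Besides the shell and the picture viewer there is one more tool, called after "Call:" in YAML: its name, and indented under it one key for each argument. drive_tool: Moves the arm, as the interface text tells. Its arguments: {"type":"object","properties":{"series":{"type":"array","items":{"type":"object","properties":{"tx":{"type":"number"},"ty":{"type":"number"},"tz":{"type":"number"},"turn":{"type":"number"},"claw":{"type":"number"}}}},"force":{"type":"number"}},"required":["series"]}

```bash
mkdir -p pics; ls; cat > h.py <<'E'
import numpy as np, cv2
from plant import *
def ray(s,px):
    K=s["intrinsics"];d=np.array([s["k1"],0,0,0,0.])
    # slopes p drawn at p*(1+k1 r^2)
    return np.append(cv2.undistortPoints(np.array([[px]],float),np.array(K,float),d)[0,0],1.)
def at_depth(s,px,z=None):
    c,r=int(round(px[0])),int(round(px[1]))
    if z is None:
        w=s["depth"][max(r-2,0):r+3,max(c-2,0):c+3]; z=np.median(w[w>0])
    return np.array(s["R"]).T@(ray(s,px)*z-np.array(s["t"]))
def at_height(s,px,h):
    R=np.array(s["R"]);o=-R.T@np.array(s["t"]);d=R.T@ray(s,px)
    return o+d*(h-o[2])/d[2]
E
python3 - <<'E'
from h import *
for cam in ("scene","top"):
    s=snapshot(cam);cv2.imwrite(f"pics/{cam}0.png",s["frame"])
    print(cam,np.round(-np.array(s["R"]).T@s["t"],3))
    for n,h in (("push_face",.04),("pin_knob",.074),("wheel",0),("bowl",.075),("bar_back",.04),("slip_jar",0),("paddle",0),("rib",0)):
        for p in pinpoint(n,cam)[:3]:
            print(n,round(p["confidence"],2),np.round(p["point"],1),np.round(at_height(s,p["point"],h),3))
s=get_state();print(s["clock"],s["ee_pos"],s["tool_rot"],s["width"])
E
```

```text
pics
scene [ 1.537 -0.545  0.912]
push_face 0.69 [323.  200.5] [0.562 0.174 0.04 ]
push_face 0.48 [353.5 198.5] [0.598 0.274 0.04 ]
pin_knob 0.49 [355.7 195.5] [0.624 0.259 0.074]
wheel 0.81 [318.5 209.4] [ 0.554  0.165 -0.   ]
bowl 0.91 [391.3 212.3] [0.75  0.306 0.075]
bowl 0.89 [299.1 186.7] [0.499 0.115 0.075]
bowl 0.87 [277.7 215.1] [ 0.604 -0.022  0.075]
bar_back 0.67 [325.6 195.3] [0.54  0.198 0.04 ]
slip_jar 0.53 [334.1 179.8] [0.424 0.317 0.   ]
paddle 0.76 [327.2 240.4] [0.702 0.103 0.   ]
rib 0.48 [355.3 200.5] [0.568 0.31  0.   ]
top [4.770e-01 1.000e-03 1.648e+00]
push_face 0.71 [214.8 216.7] [0.538 0.18  0.04 ]
pin_knob 0.36 [193. 188.] [0.634 0.246 0.074]
wheel 0.75 [219.8 214. ] [0.548 0.167 0.   ]
bowl 0.96 [219.  247.4] [0.436 0.165 0.075]
bowl 0.92 [277.1 146.1] [ 0.765 -0.036  0.075]
bowl 0.84 [174.6 154.9] [0.746 0.304 0.075]
bar_back 0.68 [210.6 210.1] [0.561 0.194 0.04 ]
slip_jar 0.6 [177.6 248.7] [0.433 0.315 0.   ]
paddle 0.7 [238.3 168.4] [0.705 0.099 0.   ]
paddle 0.33 [174.6 156.5] [0.753 0.319 0.   ]
0.9 [ 0.2615379  -0.62230907  0.22259928] [9.80289205e-01 1.97567886e-01 4.61154850e-05 5.69117014e-05] 0.08700820946820534
```

```bash
python3 - <<'E'
import cv2
a=cv2.imread("pics/top0.png")[90:290,110:330];cv2.imwrite("pics/topc.png",cv2.resize(a,None,fx=3,fy=3,interpolation=2)[:600])
a=cv2.imread("pics/scene0.png")[120:280,240:440];cv2.imwrite("pics/scenec.png",cv2.resize(a,None,fx=3.5,fy=3.5,interpolation=2))
E
```

```text
(no output)
```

View pics/top0.png

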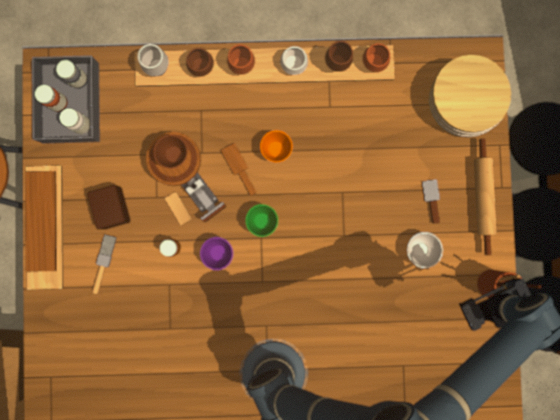

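View pics/topc.png

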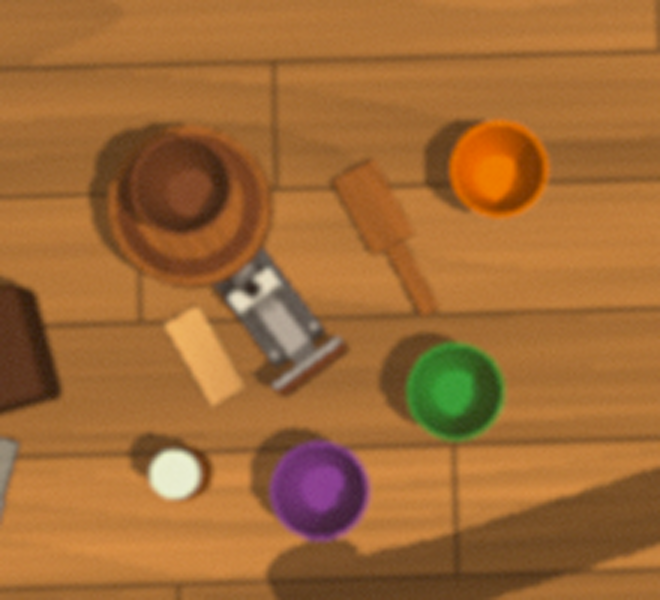

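View pics/scenec.png

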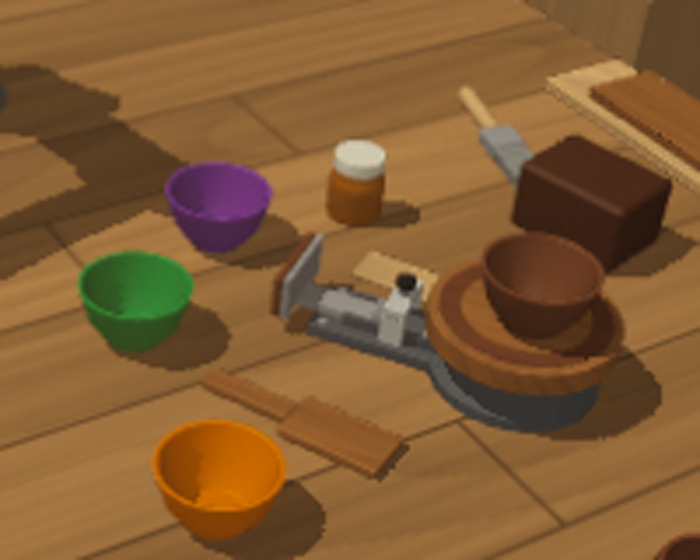

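The pictures show the brown clay bowl at about (170,152) on the wheel, the knob at (194,186) and the bar at (214,212). The bowl look-alikes are orange (276,146), green (261,220) and purple (216,253). The bar is the only one of its kind. Next I measure its axis precisely.

```bash
python3 - <<'E'
from h import *
C=[]
for cam in ("top","scene"):
    s=snapshot(cam)
    for n in ("push_face","wheel","pin_knob"):
        for q in regions_of(n,cam)[:2]:
            print(cam,n,round(q["confidence"],2),q["rect"],q["region"].sum())
    v,u=np.mgrid[0:420,0:560]
    P=cv2.undistortPoints(np.stack([u,v],-1).reshape(-1,1,2).astype(float),np.array(s["intrinsics"],float),np.array([s["k1"],0,0,0,0.]))[:,0]
    z=s["depth"].reshape(-1,1);W=(np.c_[P,np.ones(len(P))]*z-np.array(s["t"]))@np.array(s["R"])
    W=W[z[:,0]>0]
    m=(np.hypot(W[:,0]-.547,W[:,1]-.185)<.065)&(W[:,2]>.03)&(W[:,2]<.075)
    B=W[m];top=B[B[:,2]>np.percentile(B[:,2],90)-.012] if cam=="top" else B
    print(cam,"bar n",len(top),top.mean(0).round(4),"zmax",B[:,2].max().round(3))
    if cam=="top":
        r=cv2.minAreaRect(top[:,:2].astype(np.float32)*1000);print("rect mm",r)
    m=(np.hypot(W[:,0]-.74,W[:,1]-.30)<.13)&(abs(W[:,2]-.075)<.006)
    h=cv2.minEnclosingCircle(W[m][:,:2].astype(np.float32)*1000);print("head circle mm",h,m.sum())
    m=(np.hypot(W[:,0]-.436,W[:,1]-.165)<.09)&(W[:,2]>.045)&(W[:,2]<.07)
    print("purple",cv2.minEnclosingCircle(W[m][:,:2].astype(np.float32)*1000))
    for n,hh in (("push_face",.04),("pin_knob",.074),("wheel",0),("bar_back",.04)):
        for p in pinpoint(n,cam)[:1]: print(n,round(p["confidence"],2),np.round(at_height(s,p["point"],hh),3))
    # bar edge from manual top px (wood outer top edge ends)
    if cam=="top":
        for px in ((201.7,218.5),(224.5,203.5),(205,221),(226,206)): print(px,at_height(s,px,.063).round(3))
        print("knob",at_height(s,(193.8,185.8),.074).round(4))
E
```

```text
top push_face 0.58 [186.9, 178.7, 37.2, 42.7] 451
top push_face 0.52 [150.5, 131.7, 76.9, 89.5] 2314
top wheel 0.78 [148.8, 131.5, 75.4, 90.5] 2333
top bar n 129 [0.5529 0.1849 0.0633] zmax 0.074
rect mm ((552.9553833007812, 184.6796875), (16.521900177001953, 88.23867797851562), 34.61387634277344)
head circle mm ((721.68310546875, 299.2767333984375), 106.31416320800781) 1320
purple ((415.375, 177.5919647216797), 54.30598068237305)
push_face 0.58 [0.539 0.177 0.04 ]
pin_knob 0.54 [0.632 0.249 0.074]
wheel 0.71 [0.547 0.181 0.   ]
bar_back 0.84 [0.567 0.182 0.04 ]
(201.7, 218.5) [0.533 0.221 0.063]
(224.5, 203.5) [0.58  0.145 0.063]
(205, 221) [0.524 0.211 0.063]
(226, 206) [0.572 0.14  0.063]
knob [0.6411 0.2434 0.074 ]
scene push_face 0.7 [316.7, 188.6, 42.3, 27.0] 351
scene wheel 0.71 [315.5, 186.4, 106.1, 57.8] 2527
scene bar n 164 [0.5597 0.1787 0.0529] zmax 0.067
head circle mm ((720.572265625, 301.5191345214844), 108.0537338256836) 1006
purple ((411.78350830078125, 177.25975036621094), 59.15230941772461)
push_face 0.68 [0.549 0.179 0.04 ]
pin_knob 0.56 [0.64  0.248 0.074]
wheel 0.67 [ 0.555  0.17  -0.   ]
bar_back 0.85 [0.561 0.19  0.04 ]
```

Call:
drive_tool:
  series:
    - {"tx":35,"ty":-19,"turn":-0.04,"claw":0}
    - {"tx":78,"ty":-42,"turn":-0.08,"claw":0}
    - {"tx":121,"ty":-66,"turn":-0.12,"claw":0}
    - {"tx":164,"ty":-89,"turn":-0.16,"claw":0}
    - {"tx":207,"ty":-112,"turn":-0.195,"claw":0}
  force: 20

```text
validation failed for argument at $.se...
```

```bash
cat > go.py <<'E'
import sys
from h import *
from scipy.spatial.transform import Rotation as Ro
s=get_state();R=Ro.from_quat(s["tool_rot"]).as_matrix()
F=np.array([.5464,.180,.0]);u=np.array([.829,.559,0]);v=np.array([-.559,.829,0])
print("t",s["clock"],"pos",np.round(s["ee_pos"],4),"head",np.degrees(np.arctan2(R[1,0],R[0,0])).round(2),"zax",R[:,2].round(3),"w",round(s["width"],4),"F",np.round(s["wrist_force"],1),"q",np.round(s["qpos"],2))
d=np.array(s["ee_pos"])-F;print("along,lat mm",(1000*d@u).round(1),(1000*d@v).round(1))
for w in ((.53,-.20,.2),(.5174,.1604,.2),(.5174,.1604,.032)): print("to",w,(1000*R.T@(np.array(w)-s["ee_pos"])).round(1))
E
python3 go.py
```

```text
t 1.7 pos [ 0.2615 -0.6223  0.2226] head 22.79 zax [ 0. -0. -1.] w 0.0871 F [-0.2  0.3 -0.2] q [ 1.14  0.47 -0.05  1.53  0.02  1.14 -0.08]
along,lat mm -684.6 -505.8
to (0.53, -0.2, 0.2) [ 411.1 -285.3   22.6]
to (0.5174, 0.1604, 0.2) [ 539.1 -622.4   22.6]
to (0.5174, 0.1604, 0.032) [ 539.1 -622.5  190.6]
```

Call:
drive_tool:
  series:
    - {"tx":35,"ty":-19,"tz":0,"turn":-0.04,"claw":0}
    - {"tx":78,"ty":-42,"tz":0,"turn":-0.08,"claw":0}
    - {"tx":121,"ty":-66,"tz":0,"turn":-0.12,"claw":0}
    - {"tx":164,"ty":-89,"tz":0,"turn":-0.16,"claw":0}
    - {"tx":207,"ty":-112,"tz":0,"turn":-0.195,"claw":0}
  force: 20

```text
clock: 2.2
ee_pos: [0.41, -0.4373, 0.2228]
tool_rot: [0.956, 0.293, 0.0, 0.0]
wrist_force: [0.5, 0.3, -0.5]
width: 0.0552
grasp_force: 0.0
```

```bash
python3 go.py
```

```text
t 2.2 pos [ 0.41   -0.4373  0.2228] head 34.04 zax [ 0.    -0.001 -1.   ] w 0.0552 F [ 0.5  0.3 -0.5] q [ 0.87  0.35 -0.17  1.71  0.06  1.08 -0.29]
along,lat mm -458.1 -435.5
to (0.53, -0.2, 0.2) [ 232.3 -129.5   22.8]
to (0.5174, 0.1604, 0.2) [ 423.6 -435.2   22.6]
to (0.5174, 0.1604, 0.032) [ 423.6 -435.3  190.6]
```

Call:
drive_tool:
  series:
    - {"tx":43,"ty":-24,"tz":0,"turn":0,"claw":0}
    - {"tx":86,"ty":-48,"tz":0,"turn":0,"claw":0}
    - {"tx":126,"ty":-75,"tz":0,"turn":0,"claw":0}
    - {"tx":158,"ty":-110,"tz":0,"turn":0,"claw":0}
    - {"tx":185,"ty":-150,"tz":0,"turn":0,"claw":0}

```text
clock: 2.7
ee_pos: [0.4797, -0.209, 0.2228]
tool_rot: [0.956, 0.292, 0.001, 0.0]
wrist_force: [0.9, 0.4, 1.4]
width: 0.0156
grasp_force: 0.0
```

Call:
drive_tool:
  series:
    - {"tx":40,"ty":-28,"tz":0,"turn":0,"claw":0}
    - {"tx":80,"ty":-56,"tz":0,"turn":0,"claw":0}
    - {"tx":115,"ty":-90,"tz":0,"turn":0,"claw":0}
    - {"tx":140,"ty":-132,"tz":0,"turn":0,"claw":0}
    - {"tx":162,"ty":-176,"tz":0,"turn":0,"claw":0}

```text
clock: 3.2
ee_pos: [0.515, 0.0274, 0.2228]
tool_rot: [0.956, 0.292, 0.001, 0.0]
wrist_force: [1.0, -0.6, -0.3]
width: 0.0006
grasp_force: 0.0
```

```bash
python3 go.py
```

```text
t 3.2 pos [0.515  0.0274 0.2228] head 33.95 zax [ 0.001  0.    -1.   ] w 0.0006 F [ 1.  -0.6 -0.3] q [ 0.22  0.24 -0.42  1.89  0.11  1.04 -1.22]
along,lat mm -111.3 -108.9
to (0.53, -0.2, 0.2) [-114.6  197.    22.7]
to (0.5174, 0.1604, 0.2) [  76.3 -108.9   22.8]
to (0.5174, 0.1604, 0.032) [  76.1 -109.   190.8]
```

Call:
drive_tool:
  series:
    - {"tx":25,"ty":-36,"tz":0,"turn":0,"claw":0}
    - {"tx":50,"ty":-72,"tz":0,"turn":0,"claw":0}
    - {"tx":74,"ty":-106,"tz":20,"turn":0,"claw":0}
    - {"tx":74,"ty":-106,"tz":60,"turn":0,"claw":0}
    - {"tx":74,"ty":-106,"tz":100,"turn":0,"claw":0}

```text
clock: 3.7
ee_pos: [0.5173, 0.1569, 0.1224]
tool_rot: [0.956, 0.294, 0.002, -0.0]
wrist_force: [1.3, -1.7, -0.6]
width: 0.0009
grasp_force: 0.0
```

```bash
python3 go.py; python3 - <<'E'
from h import *
a=snapshot("top")["frame"][150:290,130:310]
b=snapshot("scene")["frame"][120:260,240:420]
cv2.imwrite("pics/c2.png",cv2.resize(np.hstack([a,b]),None,fx=2.2,fy=2.2,interpolation=2))
E
```

```text
t 3.7 pos [0.5173 0.1569 0.1224] head 34.16 zax [ 0.003  0.001 -1.   ] w 0.0009 F [ 1.3 -1.7 -0.6] q [-0.01  0.4  -0.45  1.94  0.23  0.85 -1.56]
along,lat mm -37.0 -2.9
to (0.53, -0.2, 0.2) [-189.6  302.5  -78. ]
to (0.5174, 0.1604, 0.2) [  2.3  -2.8 -77.6]
to (0.5174, 0.1604, 0.032) [ 1.8 -3.  90.4]
```

View pics/c2.png

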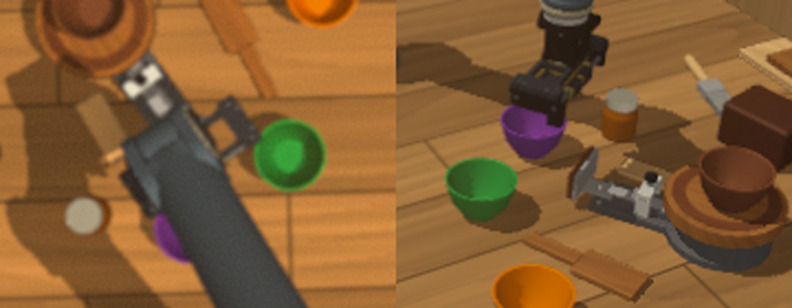

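The closed gripper hangs in front of the bar, with its tips about 37 mm out from the face. The scene half of the crop shows the bar at (585,175), clear of the purple bowl at (533,130). I lower it straight down.

Call:
drive_tool:
  series:
    - {"tx":1,"ty":-3,"tz":25,"turn":0,"claw":0}
    - {"tx":2,"ty":-3,"tz":50,"turn":0,"claw":0}
    - {"tx":2,"ty":-3,"tz":75,"turn":0,"claw":0}
    - {"tx":2,"ty":-3,"tz":88,"turn":0,"claw":0}
    - {"tx":2,"ty":-3,"tz":88,"turn":0,"claw":0}

```text
clock: 4.3
ee_pos: [0.5167, 0.1578, 0.0344]
tool_rot: [0.956, 0.292, -0.001, 0.0]
wrist_force: [0.3, -0.3, -0.0]
width: 0.0006
grasp_force: 0.0
```

```bash
python3 go.py
```

```text
t 4.3 pos [0.5167 0.1578 0.0344] head 33.93 zax [-0.001 -0.001 -1.   ] w 0.0006 F [ 0.3 -0.3 -0. ] q [-0.07  0.53 -0.4   2.    0.32  0.68 -1.64]
along,lat mm -37.0 -1.8
to (0.53, -0.2, 0.2) [-188.9  304.3 -165.4]
to (0.5174, 0.1604, 0.2) [   1.8   -1.8 -165.6]
to (0.5174, 0.1604, 0.032) [ 2.  -1.8  2.4]
```

Call:
drive_tool:
  series:
    - {"tx":10,"ty":-2,"tz":0,"turn":0,"claw":0}
    - {"tx":20,"ty":-2,"tz":0,"turn":0,"claw":0}
    - {"tx":30,"ty":-2,"tz":0,"turn":0,"claw":0}
    - {"tx":35,"ty":-2,"tz":0,"turn":0,"claw":0}
    - {"tx":40,"ty":-2,"tz":0,"turn":0,"claw":0}

```text
clock: 4.8
ee_pos: [0.5478, 0.1816, 0.0346]
tool_rot: [0.956, 0.292, -0.002, 0.001]
wrist_force: [-7.3, -4.0, 5.3]
width: 0.0008
grasp_force: 4.1
```

```bash
python3 go.py
```

```text
t 4.8 pos [0.5478 0.1816 0.0346] head 33.96 zax [-0.003 -0.002 -1.   ] w 0.0008 F [-7.3 -4.   5.3] q [-0.1   0.57 -0.39  1.91  0.32  0.72 -1.65]
along,lat mm 2.1 0.5
to (0.53, -0.2, 0.2) [-228.6  306.6 -164.4]
to (0.5174, 0.1604, 0.2) [ -37.7    0.6 -165.2]
to (0.5174, 0.1604, 0.032) [-37.1   0.6   2.8]
```

Call:
drive_tool:
  series:
    - {"tx":6,"ty":0,"tz":0,"turn":0,"claw":0}
    - {"tx":13,"ty":0,"tz":0,"turn":0,"claw":0}
    - {"tx":20,"ty":0,"tz":0,"turn":0,"claw":0}
    - {"tx":26,"ty":0,"tz":0,"turn":0,"claw":0}
    - {"tx":30,"ty":0,"tz":0,"turn":0,"claw":0}

```text
clock: 5.3
ee_pos: [0.5719, 0.1985, 0.0342]
tool_rot: [0.956, 0.292, -0.002, 0.001]
wrist_force: [-6.5, -2.0, 4.9]
width: 0.0004
grasp_force: 3.5
```

```bash
python3 go.py
```

```text
t 5.3 pos [0.5719 0.1985 0.0342] head 33.98 zax [-0.004 -0.002 -1.   ] w 0.0004 F [-6.5 -2.   4.9] q [-0.12  0.61 -0.39  1.84  0.32  0.76 -1.66]
along,lat mm 31.5 1.1
to (0.53, -0.2, 0.2) [-258.3  306.9 -164.7]
to (0.5174, 0.1604, 0.2) [ -67.3    1.  -165.5]
to (0.5174, 0.1604, 0.032) [-66.5   1.1   2.5]
```

Free-running so far, at about 7 N along the push. I go on in small steps until the force rises at the end stop.

Call:
drive_tool:
  series:
    - {"tx":2,"ty":0,"tz":0,"turn":0,"claw":0}
    - {"tx":4,"ty":0,"tz":0,"turn":0,"claw":0}
    - {"tx":6,"ty":0,"tz":0,"turn":0,"claw":0}
    - {"tx":8,"ty":0,"tz":0,"turn":0,"claw":0}
    - {"tx":9,"ty":0,"tz":0,"turn":0,"claw":0}

```text
clock: 5.8
ee_pos: [0.5759, 0.2013, 0.034]
tool_rot: [0.956, 0.292, -0.007, 0.002]
wrist_force: [-15.5, -8.4, 13.6]
width: 0.0007
grasp_force: 8.4
```

```bash
python3 go.py
```

```text
t 5.8 pos [0.5759 0.2013 0.034 ] head 33.97 zax [-0.012 -0.008 -1.   ] w 0.0007 F [-15.5  -8.4  13.6] q [-0.13  0.62 -0.38  1.82  0.32  0.78 -1.66]
along,lat mm 36.4 1.1
to (0.53, -0.2, 0.2) [-264.6  307.1 -162.4]
to (0.5174, 0.1604, 0.2) [ -73.7    1.2 -165. ]
to (0.5174, 0.1604, 0.032) [-71.4   1.2   3. ]
```

Call:
drive_tool:
  series:
    - {"tx":1,"ty":0,"tz":0,"turn":0,"claw":0}
    - {"tx":2,"ty":0,"tz":0,"turn":0,"claw":0}
    - {"tx":3,"ty":0,"tz":0,"turn":0,"claw":0}
    - {"tx":4,"ty":0,"tz":0,"turn":0,"claw":0}
    - {"tx":4,"ty":0,"tz":0,"turn":0,"claw":0}

```text
clock: 6.3
ee_pos: [0.576, 0.2012, 0.0337]
tool_rot: [0.956, 0.292, -0.011, 0.003]
wrist_force: [-21.2, -11.1, 19.3]
width: 0.0006
grasp_force: 11.9
```

```bash
python3 go.py
```

```text
t 6.3 pos [0.576  0.2012 0.0337] head 33.95 zax [-0.018 -0.013 -1.   ] w 0.0006 F [-21.2 -11.1  19.3] q [-0.13  0.62 -0.38  1.82  0.32  0.79 -1.66]
along,lat mm 36.3 1.0
to (0.53, -0.2, 0.2) [-265.8  307.1 -160.3]
to (0.5174, 0.1604, 0.2) [ -75.     1.1 -164.6]
to (0.5174, 0.1604, 0.032) [-71.3   1.1   3.3]
```

The tool has stopped moving and the force keeps rising, so this is the hard end stop. I back away now.

Call:
drive_tool:
  series:
    - {"tx":-8,"ty":0,"tz":0,"turn":0,"claw":0}
    - {"tx":-18,"ty":0,"tz":0,"turn":0,"claw":0}
    - {"tx":-30,"ty":0,"tz":0,"turn":0,"claw":0}
    - {"tx":-48,"ty":0,"tz":0,"turn":0,"claw":0}
    - {"tx":-66,"ty":0,"tz":0,"turn":0,"claw":0}

```text
clock: 6.8
ee_pos: [0.5308, 0.17, 0.0351]
tool_rot: [0.956, 0.292, 0.002, -0.0]
wrist_force: [0.2, 0.4, -0.3]
width: 0.0006
grasp_force: 0.0
```

```bash
python3 go.py
```

```text
t 6.8 pos [0.5308 0.17   0.0351] head 33.97 zax [ 0.004  0.002 -1.   ] w 0.0006 F [ 0.2  0.4 -0.3] q [-0.08  0.55 -0.39  1.96  0.32  0.69 -1.65]
along,lat mm -18.5 0.4
to (0.53, -0.2, 0.2) [-206.7  306.4 -165.7]
to (0.5174, 0.1604, 0.2) [ -15.8    0.5 -165. ]
to (0.5174, 0.1604, 0.032) [-16.5   0.4   3. ]
```

Call:
drive_tool:
  series:
    - {"tx":-14,"ty":0,"tz":0,"turn":0,"claw":0}
    - {"tx":-16,"ty":0,"tz":-40,"turn":0,"claw":0}
    - {"tx":-16,"ty":0,"tz":-85,"turn":0,"claw":0}
    - {"tx":-16,"ty":0,"tz":-130,"turn":0,"claw":0}
    - {"tx":-16,"ty":0,"tz":-175,"turn":0,"claw":0}

```text
clock: 7.3
ee_pos: [0.5176, 0.1611, 0.2122]
tool_rot: [0.956, 0.292, 0.002, -0.0]
wrist_force: [0.9, 0.3, 0.3]
width: 0.0003
grasp_force: 0.0
```

Call:
drive_tool:
  series:
    - {"tx":-20,"ty":30,"tz":0,"turn":0,"claw":0}
    - {"tx":-45,"ty":70,"tz":0,"turn":0,"claw":0}
    - {"tx":-70,"ty":110,"tz":0,"turn":0,"claw":0}
    - {"tx":-95,"ty":150,"tz":0,"turn":0,"claw":0}
    - {"tx":-110,"ty":180,"tz":0,"turn":0,"claw":0}

```text
clock: 7.8
ee_pos: [0.5267, -0.054, 0.2104]
tool_rot: [0.957, 0.291, 0.002, 0.001]
wrist_force: [0.5, 1.5, 0.1]
width: 0.0002
grasp_force: 0.0
```

```bash
python3 go.py; python3 - <<'E'
from h import *
for cam in ("top","scene"):
    s=snapshot(cam)
    a=s["frame"][150:290,130:310] if cam=="top" else s["frame"][120:260,240:420]
    if cam=="top":
        A=a
        v,u=np.mgrid[0:420,0:560]
        P=cv2.undistortPoints(np.stack([u,v],-1).reshape(-1,1,2).astype(float),np.array(s["intrinsics"],float),np.array([s["k1"],0,0,0,0.]))[:,0]
        z=s["depth"].reshape(-1,1);W=((np.c_[P,np.ones(len(P))]*z-np.array(s["t"]))@np.array(s["R"]))[z[:,0]>0]
        c=np.array([.578,.2015])
        m=(abs((W[:,:2]-c)@[.829,.559])<.03)&(abs((W[:,:2]-c)@[-.559,.829])<.07)&(W[:,2]>.056)&(W[:,2]<.072)
        r=cv2.minAreaRect(W[m][:,:2].astype(np.float32)*1000);print(r,"travel",(np.array(r[0])-[552.96,184.68])@[.829,.559])
    for n,h in (("pin_knob",.074),("push_face",.04)):
        for p in pinpoint(n,cam)[:1]: print(n,np.round(at_height(s,p["point"],h),3))
cv2.imwrite("pics/c3.png",cv2.resize(np.hstack([A,a]),None,fx=2.2,fy=2.2,interpolation=2))
E
```

```text
t 7.8 pos [ 0.5267 -0.054   0.2104] head 33.78 zax [ 0.004 -0.002 -1.   ] w 0.0002 F [0.5 1.5 0.1] q [ 0.34  0.27 -0.39  1.88  0.12  1.01 -1.07]
along,lat mm -147.1 -183.0
to (0.53, -0.2, 0.2) [-78.5 123.1  10.7]
to (0.5174, 0.1604, 0.2) [ 111.4 -183.4   10.1]
to (0.5174, 0.1604, 0.032) [ 111.  -184.   178.1]
((577.594482421875, 201.6910858154297), (16.80310821533203, 89.07318115234375), 35.062896728515625) travel 29.931182898559538
pin_knob [0.639 0.245 0.074]
push_face [0.575 0.194 0.04 ]
pin_knob [0.641 0.252 0.074]
push_face [0.573 0.196 0.04 ]
```

View pics/c3.png

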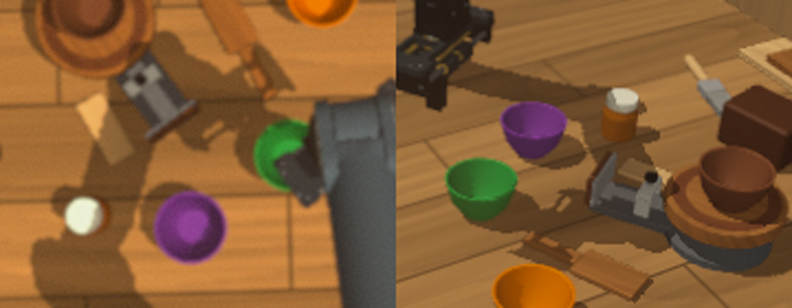

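The pictures show the bar at (170,115) in the top half, caught at 29.9 mm of travel, which is the middle position. The bowl and the things on the table are where they were, and the arm hangs clear at z = 0.21. I let it settle with one still call, then hand in.

Call:
drive_tool:
  series:
    - {"tx":0,"ty":0,"tz":-20,"turn":0,"claw":0}
    - {"tx":0,"ty":0,"tz":-20,"turn":0,"claw":0}
    - {"tx":0,"ty":0,"tz":-20,"turn":0,"claw":0}
    - {"tx":0,"ty":0,"tz":-20,"turn":0,"claw":0}
    - {"tx":0,"ty":0,"tz":-20,"turn":0,"claw":0}

```text
clock: 8.6
ee_pos: [0.5254, -0.0499, 0.2288]
tool_rot: [0.956, 0.292, -0.001, -0.0]
wrist_force: [-0.5, 0.2, 1.3]
width: 0.0002
grasp_force: 0.0
```

```bash
python3 -c "from plant import *; print(sign_off())"
```

```text
the job is handed in; nothing more can be done
None
```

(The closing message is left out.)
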